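# Screw the hose elbow into the clamped manifold and clock its barb

### The arm

A 6-joint arm with a two-finger parallel gripper is mounted at the origin on a cart in front of the work surface, level with it; the furniture and walls round the work are solid. World frame = base frame: x ahead of the robot, y to its left, z up, the work surface at z = 0. Lengths are in m, angles in rad, forces in N, time in s.
With the tool pointing down it reaches from about 0.25 to 0.775 m from the base axis. Payload 8.9 kg.
Tool frame: the origin (TCP) lies midway between the tips of the shut fingers; the grasp point (between the pads) lies 19 mm behind it; z points along the fingers, y is the line along which they close (so a half turn about z gives the same grasp; the last joint's range is limited). The gripper opens to 85 mm and grips with 20 to 120 N. Pads are 22 mm wide; open, the fingers measure 114 mm over their backs; the gripper's body (76 mm by 85 mm) begins 54 mm behind the grasp point. The pads swing forward as they close: fully open they stand 13 mm farther back than shut.
Start: joints at [-1.449, 0.291, -0.153, 1.127, 0, 1.431], TCP at [0.135, -0.507, 0.231] pointing down, gripper open.
Joint ranges: [-2.52, 2.52], [-0.91, 1.74], [-1.3, 1.37], [-1.96, 2.02], [-1.52, 1.47], [-3.14, 3.14]. Speed limits (rad/s): [2.22, 2.22, 2.79, 3.14, 3.14, 3.14].

### API

Orientations are given as a unit quaternion [w, x, y, z].
In Python, from bench import arm gives the robot as it stands.
- The arm moves only by the tool move_arm, never from a script. Its argument "steps" is a list of rows, each a list of 5 numbers: the gripper command: -1 is shut, 1 is fully open, values between are in proportion, then the shift along the tool's x, y, z in cm, then the turn about the tool's z in degrees. A call has 1 to 12 rows; each row is the pose to reach, as a shift and turn from the pose commanded when the call began, along the tool's axes at that moment; what a row does not reach only later rows make up. A row lasts 1/12 s, in which the tool goes at most 41.7 mm and 7.16 degrees, less where a joint would pass 70% of its speed; a pose out of reach is approached as far as the arm can. A call with a gripper value outside its range is refused whole. The fingers move at their own pace and stop on an object; "grip_force" is the grip in N (left out, the last holds). Time passes only in rows, so rows that repeat a pose let the fingers close. It gives the time, the measured TCP pose, the force, the opening and the grip force at its end, in the units of the state.
- arm.get_obs(): the state, without advancing time (a new reading comes with each control period).
- arm.snapshot(name): name is "scene" or "top" or "wrist"; returns the picture (480x640x3 uint8, red, green, blue); there is no depth.
- arm.get_calibration(name): a dict with "vertical_fov" (degrees; the focal length in pixels is half the picture's height over the tangent of half this angle, whatever the lens; pixels are square), "cx", "cy" (the principal point, pixels), "extrinsics" (4x4, takes a point from camera to world coordinates). Camera axes: x right, y down, z forward; pixel columns grow to the right and rows downward; lengths in m; the calibration is good to about 2 mm. The wrist camera is an equidistant fisheye: a pixel r from the principal point sees the ray r / f radians off the axis. A picture is of the moment at which its call begins: read the wrist's pose just before it. get_calibration takes no time and is no camera call; for the wrist camera it gives the pose at the moment of the call.
- arm.hand_in(): hands the job in; it is judged then, once.
The state is a dict: "time_s": time; "joints": joint angles; "dq": joint speeds; "tau": joint torques, N m; "tool_pos": TCP position; "orientation": TCP orientation; "contact_force": force on the tool from outside, world axes, zero at the start; "wrist_torque": the same for the moment, N m; "opening": finger opening in m; "grasp_force": force on a finger pad.
Only numpy, scipy, OpenCV 4.12 (cv2) and the standard library are available. Lean on these libraries where they do the work, as an engineer would, in place of code of your own. Each camera call takes 0.05 s, during which the arm holds its last target. There are 200 camera calls.

### The job

Screw the loose hose elbow clockwise into the empty threaded port of the clamped water manifold, without forcing it, until its flange presses on the rubber sealing ring and the turning gets stiff; then carry on only until its barb is parallel to the barb of the elbow already fitted and points the same way, so that the two hoses can run side by side. Do not crush the ring until metal meets metal. Let go of it, and leave the beaker, the tape and the bottle where they are.

Things in the scene. Friction and masses are not known exactly. Their poses are not given: they have to be found in the camera images.
- elbow: the loose steel hose elbow, about 0.28 kg, 110 mm high, standing on its spigot. Origin on the upright spigot axis at the underside of its flange (54 mm dia, 6 mm thick), 40 mm above the spigot's end; z up, x along the barb. Above the flange a round body 31 mm dia to z = 42 mm, then the square head. Turned clockwise seen from above it screws in, 12 mm a turn, with 1.3 mm axial play
- head (a point): middle of the loose elbow's square wrench head, 56 mm above its origin: 34 mm across flats, faces square to the elbow's x and y, from 42 to 70 mm above the origin; the place to grip from above, clear of the barb. The fingertips can stay above the barb, so the gripper can be opened and turned back there for a new grip
- barb_tip (a point): end of the loose elbow's barb, on the barb's axis (18 mm dia), 78 mm out from the spigot axis and 20 mm above the elbow's origin; axes as elbow
- nose (a point): lower end of the loose elbow's spigot, on its axis. From here up: chamfered pilot nose 26 mm dia, 13 mm long; then the core, 28 mm dia, with a round right-handed one-start thread, 39.6 mm over its crests, 14 to 27 mm above this point; a collar 39.4 mm dia in the last 5 mm under the flange
- port: the empty port, at either end of the manifold (fixed). Origin on the upright axis of its bore at its steel face, 64 mm above the worktop; z up. It is screwed into the block at any angle within 0.5 rad and bears no mark. Bushing 62 mm dia, bore 42 mm. When done the elbow's flange stands 1.2 to 4.8 mm above this face, by the thread; set in with its thread not yet caught it rests 14 to 21 mm above
- ring_top (a point): top of the rubber sealing ring when unpressed, 6 mm above the port's face, on the axis; ring 43 to 52 mm dia. It yields downwards with 9 N at first touch and 27 N when flat with the face; pressed by the flange it makes the turning stiff, and the thread holds what has been turned
- bore_floor (a point): foot of the bore, 44 mm below the port's face; its lowest 17 mm are a pilot hole 28 mm dia. The thread's start differs each time and is felt: the elbow set in and turned anticlockwise drops by 12 mm, to 9 mm above the face, where its thread passes the start, with the barb 170 to 280 degrees anticlockwise of the fitted barb's direction; set in 10 to 60 degrees beyond, it is down at once
- fitted_elbow: an elbow of the same kind already fitted in the other port, 110 mm away (fixed). Origin on its upright axis at the underside of its flange; the top of its head stands 137 mm above the worktop. x along its barb: the direction the loose elbow's barb must take, within 0.3 rad of the manifold's x
- manifold: aluminium block 70 x 190 x 46 mm on a dark plate 110 x 250 x 10 mm, held by a strap clamp at each end (fixed). Origin under the plate's centre; y along its length, ports at y = +55 and -55 mm; x roughly to the back of the bench, where its low supply stub points
- beaker: glass jacketed beaker, 94 mm wide, 106 mm high, a bystander; origin under its centre
- tape: roll of tape lying flat, 98 mm wide, 25 mm high, a bystander; origin under its centre
- bottle: square white sample bottle with black cap, 49 x 49 x 116 mm, a bystander; origin under its centre

How it is judged:
At the end, for the whole second after the job is handed in: The elbow is in the port, upright within 4 degrees and central within 3 mm, its flange 0.4 to 5.4 mm above the port's face (ring pressed by 0.6 mm or more), its barb parallel to the fitted elbow's within 0.17 rad and pointing the same way, at rest (z of elbow in the frame of port between 0.0004 and 0.0054 m and horizontal distance between elbow and port below 0.003 m and angle between elbow's own z axis and vertical below 0.07 rad and angle between the x axis of elbow and the x axis of fitted_elbow, either way round below 0.17 rad and x of barb_tip in the frame of fitted_elbow above 0.02 m and linear speed of elbow below 0.01 m/s); the robot touches nothing.
It fails at once if the elbow is overtightened: the ring crushed until the flange meets the port's face (z of elbow in the frame of port below 0.0002 m and horizontal distance between elbow and port below 0.01 m).
It fails at once if the elbow is forced: it presses on the port or its thread with more than 100 N (contact force between elbow and port above 100 N).
It fails at once if a bystander (beaker, tape or bottle) is pushed more than 20 mm (distance of any of beaker, tape, bottle from where it was at the start of the episode above 0.02 m).
It also fails if it takes over 67 s, if anything falls off the work surface, if the arm or the gripper's body presses on something with over 40 N, if the wrist force passes 120 N, or if a joint passes its speed limit or range.

## Working session

There is one attempt and no reset: what is moved stays moved. The work goes in short steps, Python scripts to look and compute and a tool call to move; the robot and the scene stay as the last step left them, time stands still between calls to the robot, and variables do not carry over. Pictures are saved under pics/ and viewed, at most 10 in all, crops included, and the job is handed in when it is done.

Besides the shell and the picture viewer there is one more tool, called after ">>>" in YAML: its name, and indented under it one key for each argument. move_arm: Moves the arm, as the interface text tells. Its arguments: {"type":"object","properties":{"steps":{"type":"array","items":{"type":"array","items":{"type":"number"}}},"grip_force":{"type":"number"}},"required":["steps"]}

```bash
ls; mkdir -p pics; python3 - <<'E'
from bench import arm
import cv2, numpy as np
o=arm.get_obs(); print({k:np.round(v,3) for k,v in o.items()})
for n in ["scene","top"]:
    c=arm.get_calibration(n); print(n,c)
    cv2.imwrite(f"pics/{n}0.png",arm.snapshot(n)[:,:,::-1])
print(arm.get_calibration("wrist"))
E
```

```text
pics
{'time_s': np.float64(0.0), 'joints': array([-1.449,  0.291, -0.154,  1.127,  0.   ,  1.431]), 'dq': array([-0.001, -0.002, -0.001,  0.   ,  0.   ,  0.   ]), 'tau': array([-2.0000e-03, -5.3714e+01,  3.3137e+01,  1.6000e-02, -0.0000e+00,
        0.0000e+00]), 'tool_pos': array([ 0.135, -0.507,  0.231]), 'orientation': array([-0.001,  0.992,  0.13 ,  0.   ]), 'contact_force': array([-0.364,  0.95 , -0.229]), 'wrist_torque': array([-0.039,  0.025, -0.04 ]), 'grasp_force': np.float64(0.0), 'opening': np.float64(0.085)}
scene {'vertical_fov': 48.32999493519486, 'cx': 324.8271789229232, 'cy': 245.01644284206816, 'extrinsics': array([[ 0.49778923, -0.42910541,  0.75370712, -0.69793794],
       [-0.86694613, -0.27094036,  0.41832491, -0.72300053],
       [ 0.0247042 , -0.86166111, -0.50688247,  0.91739285],
       [ 0.        ,  0.        ,  0.        ,  1.        ]])}
top {'vertical_fov': 43.84874585118573, 'cx': 305.44665885172174, 'cy': 249.7047705209525, 'extrinsics': array([[ 0.0093233 , -0.99946533,  0.03133883,  0.47368682],
       [-0.99978391, -0.00989943, -0.01827926, -0.01374814],
       [ 0.01857973, -0.03116163, -0.99934166,  1.49258478],
       [ 0.        ,  0.        ,  0.        ,  1.        ]])}
{'vertical_fov': 65.70646984690485, 'cx': 316.04718405185577, 'cy': 236.34568248927258, 'extrinsics': array([[ 2.57646398e-01, -9.24577954e-01, -2.80666957e-01,
         2.06488830e-01],
       [-9.66238950e-01, -2.46775130e-01, -7.40562444e-02,
        -4.88615702e-01],
       [-7.90853622e-04,  2.90271670e-01, -9.56943955e-01,
         3.74559823e-01],
       [ 0.00000000e+00,  0.00000000e+00,  0.00000000e+00,
         1.00000000e+00]])}
```

View pics/top0.png

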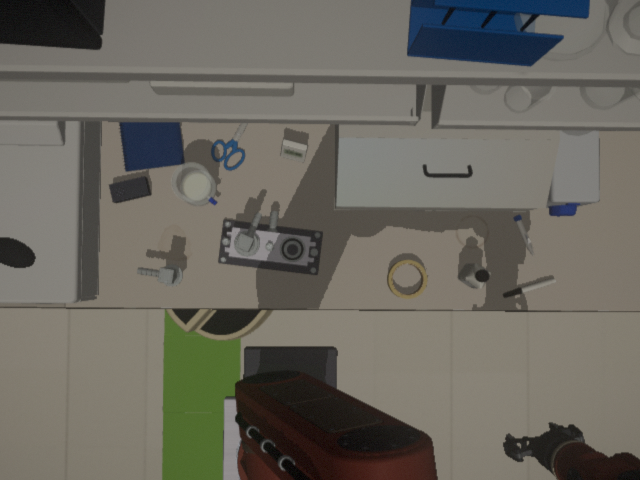

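View pics/scene0.png

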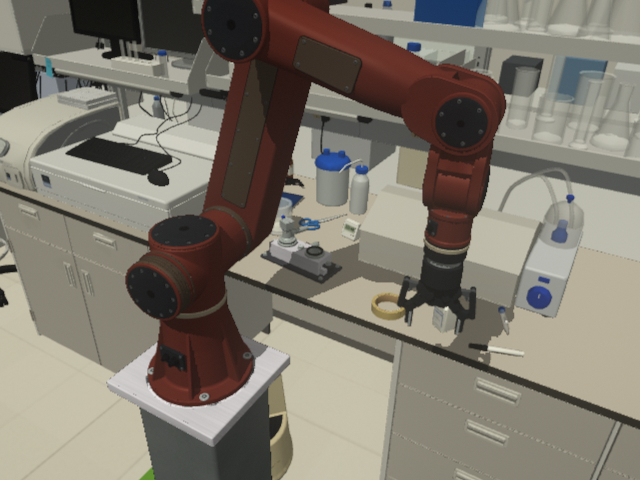

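Top view: the loose elbow is at about (172,274) with its barb towards (140,271), the fitted elbow at (246,242) with its barb up to (257,215), and the empty port at (292,248). The beaker is faintly visible near (176,240), the tape at (408,279) and the bottle at (478,275). I'll zoom in on the top view.

```bash
cat > h.py <<'E'
import numpy as np, cv2
from bench import arm
def ray(n,u,v,cal=None):
    c=cal or arm.get_calibration(n); f=240/np.tan(np.radians(c["vertical_fov"]/2))
    x,y=(u-c["cx"])/f,(v-c["cy"])/f
    if n=="wrist":
        r=np.hypot(x,y); s=np.sin(r)/r if r>1e-9 else 1; d=np.array([x*s,y*s,np.cos(r)])
    else: d=np.array([x,y,1.])
    E=c["extrinsics"]; return E[:3,3],E[:3,:3]@d
def at(n,u,v,z,cal=None):
    p,d=ray(n,u,v,cal); return p+d*(z-p[2])/d[2]
E
python3 - <<'E'
from h import *
im=cv2.imread("pics/top0.png")
cv2.imwrite("pics/top0z.png",cv2.resize(im[195:310,130:330],None,fx=4,fy=4,interpolation=cv2.INTER_CUBIC))
for nm,u,v,z in [("head",172,274,.11),("barbtip",140,271,.06),("fit",246,242,.137),("fbarb",257,215,.087),("port",292,248,.07),("beaker",176,240,.1),("c1",219,262,.01),("c2",225,219,.01),("c3",323,232,.01),("c4",318,274,.01)]:
    print(nm,at("top",u,v,z).round(4))
E
```

```text
head [0.4579 0.2684 0.11  ]
barbtip [0.4638 0.3549 0.06  ]
fit [0.5324 0.0967 0.137 ]
fbarb [0.5986 0.0756 0.087 ]
port [ 0.5221 -0.0076  0.07  ]
beaker [0.537  0.2625 0.1   ]
c1 [0.4876 0.1732 0.01  ]
c2 [0.5946 0.1598 0.01  ]
c3 [ 0.5647 -0.0842  0.01  ]
c4 [ 0.4601 -0.0726  0.01  ]
```

View pics/top0z.png

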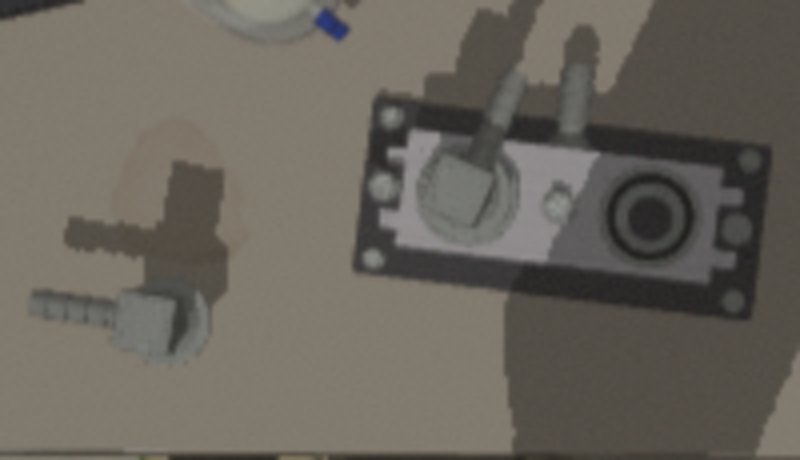

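```bash
cat >> h.py <<'E'
def yaw():
    w,x,y,z=arm.get_obs()["orientation"]; return np.degrees(np.arctan2(2*(x*y+w*z),1-2*(y*y+z*z)))
def go(x,y,z,xang):
    o=arm.get_obs(); w,a,b,c=o["orientation"]
    from scipy.spatial.transform import Rotation as R
    M=R.from_quat([a,b,c,w]).as_matrix()
    d=M.T@(np.array([x,y,z])-o["tool_pos"])*100
    print("shift cm",d.round(2),"turn",round(-((xang-yaw()+180)%360-180),2),"| t",o["time_s"].round(2),"pos",o["tool_pos"].round(4),"yaw",yaw().round(2),"q",o["joints"].round(2),"F",o["contact_force"].round(1),"T",o["wrist_torque"].round(2),"op",o["opening"].round(4),"gf",o["grasp_force"].round(1))
E
python3 - <<'E'
from h import *
Z=lambda u,v,z: at("top",130+u/4,195+v/4,z)
h=Z(146,323,.11);fl=Z(166,322,.046);bt=Z(30,302,.06);f=Z(460,188,.137);ft=Z(519,73,.087);p=Z(650,215,.07)
print(h,fl,bt,f,ft,p, np.hypot(*(bt-h)[:2]),np.hypot(*(ft-f)[:2]),np.hypot(*(p-f)[:2]))
a=lambda d:np.degrees(np.arctan2(d[1],d[0]));print(a(bt-h),a(ft-f))
print("beaker",Z(178,190,.05))
go(*h[:2],.25,a(bt-h)+90)
E
```

```text
[0.45375424 0.28099884 0.11      ] [0.45354383 0.28263186 0.046     ] [0.46493588 0.36085689 0.06      ] [0.53234634 0.09894209 0.137     ] [0.60276549 0.06919844 0.087     ] [ 0.52027181 -0.00884717  0.07      ] 0.08063706829815598 0.07644305804546228 0.10846344564074407
82.02932506081493 -22.898231494037237
beaker [0.53318203 0.27590172 0.05      ]Traceback (most recent call last):
  File "<stdin>", line 7, in <module>
  File "h.py", line 19, in go
    print("shift cm",d.round(2),"turn",round(-((xang-yaw()+180)%360-180),2),"| t",o["time_s"].round(2),"pos",o["tool_pos"].round(4),"yaw",yaw().round(2),"q",o["joints"].round(2),"F",o["contact_force"].round(1),"T",o["wrist_torque"].round(2),"op",o["opening"].round(4),"gf",o["grasp_force"].round(1))
                                                                                  ^^^^^^^^^^^^^^^^^
AttributeError: 'float' object has no attribute 'round'
```

```bash
sed -i 's/o\["time_s"\].round(2)/round(o["time_s"],2)/; s/o\["opening"\].round(4)/round(float(o["opening"]),4)/; s/o\["grasp_force"\].round(1)/round(float(o["grasp_force"]),1)/; s/yaw().round(2)/round(float(yaw()),2)/' h.py; python3 -c "
from h import *
go(.454,.281,.25,172)"
```

```text
shift cm [ 51.1  -67.91  -1.83] turn -157.06 | t 0.1 pos [ 0.1353 -0.5069  0.2308] yaw 14.94 q [-1.45  0.29 -0.15  1.13 -0.    1.43] F [-0.  -0.2 -0.1] T [-0.   -0.05  0.05] op 0.0854 gf 0.0
```

>>> move_arm:
  steps:
    - [1,51.1,-67.9,-1.8,-157]
    - [1,51.1,-67.9,-1.8,-157]
    - [1,51.1,-67.9,-1.8,-157]
    - [1,51.1,-67.9,-1.8,-157]
    - [1,51.1,-67.9,-1.8,-157]
    - [1,51.1,-67.9,-1.8,-157]
    - [1,51.1,-67.9,-1.8,-157]
    - [1,51.1,-67.9,-1.8,-157]
    - [1,51.1,-67.9,-1.8,-157]
    - [1,51.1,-67.9,-1.8,-157]
    - [1,51.1,-67.9,-1.8,-157]
    - [1,51.1,-67.9,-1.8,-157]

```text
time_s: 1.1
tool_pos: [0.3222, -0.0439, 0.242]
orientation: [0.0, 0.637, 0.771, 0.0]
contact_force: [2.5, -1.3, -0.6]
opening: 0.0857
grasp_force: 0.0
```

```bash
python3 -c "
from h import *
go(.454,.281,.25,172)"
```

```text
shift cm [29.43 19.06 -0.8 ] turn -71.17 | t 1.1 pos [ 0.3222 -0.0439  0.242 ] yaw 100.83 q [-0.36 -0.11 -0.57  1.11 -0.    1.02] F [ 2.5 -1.3 -0.6] T [-0.1  -0.11 -0.01] op 0.0857 gf 0.0
```

>>> move_arm:
  steps:
    - [1,29.4,19.1,-0.8,-71]
    - [1,29.4,19.1,-0.8,-71]
    - [1,29.4,19.1,-0.8,-71]
    - [1,29.4,19.1,-0.8,-71]
    - [1,29.4,19.1,-0.8,-71]
    - [1,29.4,19.1,-0.8,-71]
    - [1,29.4,19.1,-0.8,-71]
    - [1,29.4,19.1,-0.8,-71]
    - [1,29.4,19.1,-0.8,-71]
    - [1,29.4,19.1,-0.8,-71]
    - [1,29.4,19.1,-0.8,-71]
    - [1,29.4,19.1,-0.8,-71]

```text
time_s: 2.1
tool_pos: [0.4558, 0.2779, 0.2494]
orientation: [-0.001, 0.076, 0.997, -0.0]
contact_force: [0.5, 0.8, -0.2]
opening: 0.0856
grasp_force: 0.0
```

```bash
python3 - <<'E'
from h import *
go(.454,.281,.25,172)
c=arm.get_calibration("wrist"); im=arm.snapshot("wrist"); cv2.imwrite("pics/w1.png",im[:,:,::-1])
import pickle; pickle.dump(c,open("w1.pkl","wb"))
cv2.imwrite("pics/top1.png",arm.snapshot("top")[:,:,::-1])
E
```

```text
shift cm [ 0.23  0.28 -0.06] turn -0.68 | t 2.1 pos [0.4558 0.2779 0.2494] yaw 171.32 q [ 0.41  0.3  -0.09  1.18 -0.    0.56] F [ 0.5  0.8 -0.2] T [0.   0.01 0.03] op 0.0856 gf 0.0
```

View pics/w1.png

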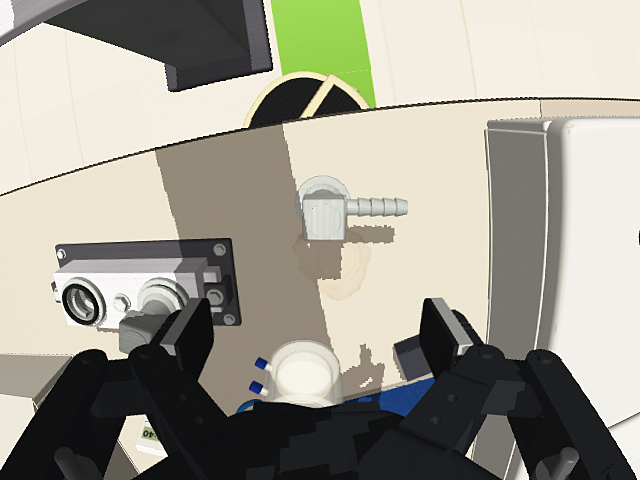

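The wrist view shows the loose elbow's head top face at about (304–346, 198–240), with its barb tip at (407,207). The jacketed beaker is the white vessel with blue ports at (303,372), so the faint circle in the top view is only a stain. The port is at (83,300).

```bash
python3 - <<'E'
from h import *
import pickle; c=pickle.load(open("w1.pkl","rb"))
W=lambda u,v,z: at("wrist",u,v,z,c)
tl,tr,bl,br=W(304,198,.11),W(346,198,.11),W(304,240,.11),W(346,239,.11)
print(tl,tr,bl,br,(tl+tr+bl+br)/4)
h=(tl+tr+bl+br)/4; fl=W(323,202,.046); bt=W(407,207,.06)
a=lambda d:np.degrees(np.arctan2(d[1],d[0]))
print(fl,bt,a(bt-h),a(tr-tl),a(br-bl),a(tl-bl))
print("port",W(83,300,.07))
E
```

```text
[0.43500165 0.27065301 0.11      ] [0.43986253 0.30287357 0.11      ] [0.46866189 0.26521888 0.11      ] [0.47289858 0.29853023 0.11      ] [0.45410616 0.28431892 0.11      ]
[0.45345082 0.28390433 0.046     ] [0.46652774 0.36122723 0.06      ] 80.82530329048922 81.42088283882796 82.75176159678328 170.82925294065313
port [0.51371237 0.00112613 0.07      ]
```

```bash
python3 -c "
from h import *
go(.454,.283,.074,171.5)"
```

```text
shift cm [ 0.28  0.53 17.58] turn -0.24 | t 2.2 pos [0.456  0.2774 0.2498] yaw 171.26 q [ 0.41  0.3  -0.09  1.18 -0.    0.56] F [ 0.5 -0.   0.6] T [0.02 0.04 0.01] op 0.0855 gf 0.0
```

>>> move_arm:
  steps:
    - [1,0.3,0.5,4,0]
    - [1,0.3,0.5,8,0]
    - [1,0.3,0.5,11,0]
    - [1,0.3,0.5,14,0]
    - [1,0.3,0.5,16,0]
    - [1,0.3,0.5,17.6,0]
    - [1,0.3,0.5,17.6,0]
    - [1,0.3,0.5,17.6,0]
    - [-1,0.3,0.5,17.6,0]
    - [-1,0.3,0.5,17.6,0]
    - [-1,0.3,0.5,17.6,0]
    - [-1,0.3,0.5,17.6,0]
  grip_force: 80

```text
time_s: 3.2
tool_pos: [0.4546, 0.2836, 0.0747]
orientation: [0.001, 0.074, 0.997, 0.0]
contact_force: [0.2, -1.1, 0.1]
opening: 0.0387
grasp_force: 0.0
```

>>> move_arm:
  steps:
    - [-1,0,0,0,0]
    - [-1,0,0,0,0]
    - [-1,0,0,0,0]
    - [-1,0,0,0,0]
    - [-1,0,0,0,0]
    - [-1,0,0,0,0]

```text
time_s: 3.7
tool_pos: [0.4546, 0.2837, 0.0749]
orientation: [0.001, 0.074, 0.997, 0.0]
contact_force: [-0.8, -1.2, 7.2]
opening: 0.033
grasp_force: 79.5
```

```bash
python3 -c "
from h import *
go(.454,.283,.074,171.5)"
```

```text
shift cm [ 0.05 -0.07  0.09] turn 0.01 | t 3.7 pos [0.4546 0.2837 0.0749] yaw 171.51 q [ 0.42  0.45 -0.36  0.76 -0.    0.57] F [-0.8 -1.2  7.2] T [-0.2   0.34 -0.02] op 0.033 gf 79.5
```

```bash
python3 -c "
from h import *
go(.565,.065,.275,240)"
```

```text
shift cm [-14.17 -19.98 -20.01] turn -68.49 | t 3.7 pos [0.4546 0.2837 0.0749] yaw 171.51 q [ 0.42  0.45 -0.36  0.76 -0.    0.57] F [-0.8 -1.2  7.2] T [-0.2   0.34 -0.02] op 0.033 gf 79.5
```

>>> move_arm:
  steps:
    - [-1,0,0,-3,0]
    - [-1,0,0,-6,0]
    - [-1,0,0,-10,0]
    - [-1,0,0,-14,0]
    - [-1,-2,-3,-17,-7]
    - [-1,-4,-6,-20,-14]
    - [-1,-6.5,-9,-20,-21]
    - [-1,-8.5,-12,-20,-28]
    - [-1,-10.5,-15,-20,-35]
    - [-1,-12.5,-17.5,-20,-42]
    - [-1,-14.2,-20,-20,-49]
    - [-1,-14.2,-20,-20,-56]

```text
time_s: 4.7
tool_pos: [0.5669, 0.0596, 0.2733]
orientation: [-0.0, -0.396, 0.918, -0.001]
contact_force: [-0.7, -0.0, -4.1]
opening: 0.0331
grasp_force: 81.7
```

>>> move_arm:
  steps:
    - [-1,0,0,0,-7]
    - [-1,0,0,0,-12.5]
    - [-1,0,0,0,-12.5]
    - [-1,0,0,0,-12.5]
    - [-1,0,0,0,-12.5]

```text
time_s: 5.12
tool_pos: [0.5648, 0.0648, 0.2738]
orientation: [-0.0, -0.492, 0.871, 0.0]
contact_force: [0.5, -0.5, -3.5]
opening: 0.0331
grasp_force: 81.7
```

```bash
python3 - <<'E'
from h import *
go(.565,.065,.275,240)
c=arm.get_calibration("wrist"); im=arm.snapshot("wrist"); cv2.imwrite("pics/w2.png",im[:,:,::-1])
import pickle; pickle.dump(c,open("w2.pkl","wb"))
E
```

```text
shift cm [-0.03 -0.01 -0.12] turn -1.06 | t 5.12 pos [0.5648 0.0648 0.2738] yaw -121.06 q [-0.01  0.36  0.05  1.27  0.   -1.04] F [ 0.5 -0.5 -3.5] T [-0.02 -0.04  0.01] op 0.0331 gf 81.7
```

View pics/w2.png

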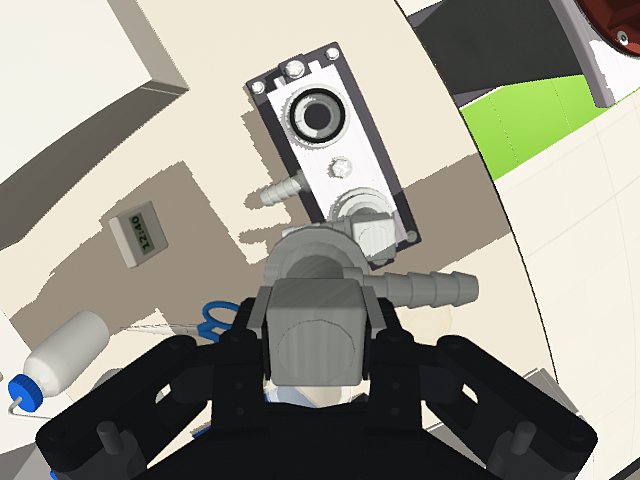

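The port's black ring is at about (317,115), clearly visible. The held elbow hangs straight, with its barb at (480,288). I'll fit the ring.

```bash
python3 - <<'E'
from h import *
import pickle; c=pickle.load(open("w2.pkl","rb"))
im=cv2.imread("pics/w2.png"); g=cv2.cvtColor(im,cv2.COLOR_BGR2GRAY)
m=np.zeros_like(g); m[75:160,275:360]=(g[75:160,275:360]<60)*255
cs,_=cv2.findContours(m,cv2.RETR_EXTERNAL,cv2.CHAIN_APPROX_NONE)
for k in sorted(cs,key=cv2.contourArea)[-2:]:
    e=cv2.fitEllipse(cv2.convexHull(k)); print(e)
    for z in (.066,.07):
        P=np.array([at("wrist",*q[0],z,c)[:2] for q in cv2.convexHull(k)]).astype(np.float32)
        print(z,at("wrist",*e[0],z,c).round(4),cv2.minEnclosingCircle(P))
h=at("wrist",375,238,.137,c); print("fit head",h)
print("top port",at("top",130+650/4,195+215/4,.07))
E
```

```text
((281.6116943359375, 142.6390838623047), (13.235873222351074, 92.54463958740234), 156.07302856445312)
0.066 [ 0.5615 -0.0035  0.066 ] ((0.5559110641479492, -0.006420237943530083), 0.023072844371199608)
0.07 [ 0.5611 -0.0035  0.07  ] ((0.5555735230445862, -0.006339368410408497), 0.022811440750956535)
((316.84210205078125, 115.23392486572266), (54.863407135009766, 55.16851043701172), 79.94910430908203)
0.066 [ 0.5199 -0.0085  0.066 ] ((0.5197855830192566, -0.00835129152983427), 0.026203656569123268)
0.07 [ 0.5199 -0.0084  0.07  ] ((0.5199300050735474, -0.008235900662839413), 0.02587459236383438)
fit head [0.53061487 0.09891262 0.137     ]
top port [ 0.52027181 -0.00884717  0.07      ]
```

```bash
python3 -c "
from h import *
go(.520,-.0085,.135,239)"
```

```text
shift cm [ 8.59  0.06 13.88] turn -0.03 | t 5.17 pos [0.5648 0.0648 0.2738] yaw -121.03 q [-0.01  0.36  0.05  1.27  0.   -1.04] F [-0.1  0.8 -2.7] T [-0.01  0.01 -0.03] op 0.0332 gf 81.7
```

>>> move_arm:
  steps:
    - [-1,3,0,0,0]
    - [-1,6,0,0,0]
    - [-1,8.6,0.05,0,0]
    - [-1,8.6,0.05,3,0]
    - [-1,8.6,0.05,6,0]
    - [-1,8.6,0.05,8.5,0]
    - [-1,8.6,0.05,11,0]
    - [-1,8.6,0.05,13,0]
    - [-1,8.6,0.05,13.9,0]
    - [-1,8.6,0.05,13.9,0]
    - [-1,8.6,0.05,13.9,0]

```text
time_s: 6.08
tool_pos: [0.5206, -0.0089, 0.1354]
orientation: [0.0, -0.493, 0.87, -0.0]
contact_force: [1.0, 0.3, -3.1]
opening: 0.033
grasp_force: 81.5
```

```bash
python3 -c "
from h import *
go(.520,-.0085,.135,239)"
```

```text
shift cm [-0.    0.07  0.04] turn 0.08 | t 6.08 pos [ 0.5206 -0.0089  0.1354] yaw -120.92 q [-0.16  0.36 -0.32  0.89 -0.   -1.19] F [ 1.   0.3 -3.1] T [ 0.   -0.03 -0.01] op 0.033 gf 81.5
```

>>> move_arm:
  steps:
    - [-1,0,0.07,0.2,0]
    - [-1,0,0.07,0.4,0]
    - [-1,0,0.07,0.6,0]
    - [-1,0,0.07,0.8,0]
    - [-1,0,0.07,1.0,0]
    - [-1,0,0.07,1.0,0]

```text
time_s: 6.58
tool_pos: [0.5196, -0.0086, 0.1246]
orientation: [-0.0, -0.493, 0.87, 0.0]
contact_force: [-0.7, 1.0, -3.4]
opening: 0.0333
grasp_force: 81.5
```

>>> move_arm:
  steps:
    - [-1,0,0,0.1,0]
    - [-1,0,0,0.2,0]
    - [-1,0,0,0.3,0]
    - [-1,0,0,0.4,0]
    - [-1,0,0,0.5,0]
    - [-1,0,0,0.5,0]

```text
time_s: 7.08
tool_pos: [0.5197, -0.0086, 0.1196]
orientation: [-0.0, -0.493, 0.87, 0.0]
contact_force: [-0.4, 0.0, -2.9]
opening: 0.033
grasp_force: 81.5
```

No contact yet; I'll go gently lower.

>>> move_arm:
  steps:
    - [-1,0,0,0.1,0]
    - [-1,0,0,0.2,0]
    - [-1,0,0,0.3,0]
    - [-1,0,0,0.3,0]

```text
time_s: 7.42
tool_pos: [0.52, -0.0085, 0.1178]
orientation: [0.0, -0.493, 0.87, -0.0]
contact_force: [-4.0, 1.3, 8.7]
opening: 0.033
grasp_force: 83.7
```

>>> move_arm:
  steps:
    - [-1,0,0,0.1,0]
    - [-1,0,0,0.2,0]
    - [-1,0,0,0.3,0]
    - [-1,0,0,0.3,0]

```text
time_s: 7.75
tool_pos: [0.5202, -0.0083, 0.1173]
orientation: [0.001, -0.493, 0.87, -0.001]
contact_force: [-13.4, 4.0, 41.1]
opening: 0.0331
grasp_force: 87.9
```

>>> move_arm:
  steps:
    - [-1,0,0,-0.2,0]
    - [-1,0,0,-0.3,0]
    - [-1,0,0,-0.3,-5]
    - [-1,0,0,-0.32,-10]
    - [-1,0,0,-0.34,-15]
    - [-1,0,0,-0.36,-20]
    - [-1,0,0,-0.36,-20]

```text
time_s: 8.33
tool_pos: [0.5197, -0.0098, 0.1182]
orientation: [-0.001, -0.639, 0.77, -0.001]
contact_force: [-4.6, -4.0, 9.5]
opening: 0.0334
grasp_force: 83.3
```

```bash
python3 -c "
from h import *
go(.520,-.0085,.118,259)"
```

```text
shift cm [-0.13 -0.    0.02] turn 0.37 | t 8.33 pos [ 0.5197 -0.0098  0.1182] yaw -100.63 q [-0.16  0.37 -0.35  0.85 -0.   -1.54] F [-4.6 -4.   9.5] T [-1.14  0.98 -0.08] op 0.0334 gf 83.3
```

>>> move_arm:
  steps:
    - [-1,0,0,0,-5]
    - [-1,0,0,-0.02,-10]
    - [-1,0,0,-0.04,-15]
    - [-1,0,0,-0.05,-20]
    - [-1,0,0,-0.05,-20]

```text
time_s: 8.75
tool_pos: [0.5203, -0.0098, 0.1186]
orientation: [0.001, 0.763, -0.647, 0.001]
contact_force: [-2.5, -3.6, 6.1]
opening: 0.0327
grasp_force: 83.0
```

>>> move_arm:
  steps:
    - [-1,0,0,-0.02,-5]
    - [-1,0,0,-0.04,-10]
    - [-1,0,0,-0.05,-15]
    - [-1,0,0,-0.05,-15]

```text
time_s: 9.08
tool_pos: [0.52, -0.0087, 0.1184]
orientation: [-0.0, 0.84, -0.542, 0.0]
contact_force: [-0.3, -0.8, -4.7]
opening: 0.033
grasp_force: 81.8
```

>>> move_arm:
  steps:
    - [-1,0,0,0,-7]
    - [-1,0,0,0.2,-7]
    - [-1,0,0,0.4,-7]
    - [-1,0,0,0.6,-7]
    - [-1,0,0,0.7,-7]
    - [-1,0,0,0.7,-7]

```text
time_s: 9.58
tool_pos: [0.5195, -0.0085, 0.111]
orientation: [0.0, 0.87, -0.492, -0.0]
contact_force: [0.5, -0.1, -3.8]
opening: 0.0331
grasp_force: 81.8
```

>>> move_arm:
  steps:
    - [-1,0,0,0.1,0]
    - [-1,0,0,0.2,0]
    - [-1,0,0,0.3,0]
    - [-1,0,0,0.3,0]

```text
time_s: 9.92
tool_pos: [0.5198, -0.0086, 0.1083]
orientation: [0.0, 0.871, -0.492, -0.0]
contact_force: [0.9, 0.2, -3.7]
opening: 0.0328
grasp_force: 81.8
```

```bash
python3 -c "
from h import *
go(.520,-.0085,.108,300)"
```

```text
shift cm [ 0.   -0.02  0.03] turn 1.09 | t 9.92 pos [ 0.5198 -0.0086  0.1083] yaw -58.91 q [-0.16  0.39 -0.36  0.82  0.   -2.27] F [ 0.9  0.2 -3.7] T [-0.05 -0.06 -0.03] op 0.0328 gf 81.8
```

>>> move_arm:
  steps:
    - [-1,0,0,0.07,0]
    - [-1,0,0,0.14,0]
    - [-1,0,0,0.2,0]
    - [-1,0,0,0.2,0]

```text
time_s: 10.25
tool_pos: [0.5201, -0.0088, 0.1079]
orientation: [-0.0, 0.871, -0.492, 0.001]
contact_force: [-5.8, -0.0, 15.5]
opening: 0.0331
grasp_force: 84.3
```

>>> move_arm:
  steps:
    - [-1,0,0,-0.1,0]
    - [-1,0,0,-0.08,5]
    - [-1,0,0,-0.06,10]
    - [-1,0,0,-0.05,15]
    - [-1,0,0,-0.03,20]
    - [-1,0,0,-0.02,25]
    - [-1,0,0,0,30]
    - [-1,0,0,0.02,35]
    - [-1,0,0,0.03,40]
    - [-1,0,0,0.05,45]
    - [-1,0,0,0.07,50]
    - [-1,0,0,0.07,50]

```text
time_s: 11.25
tool_pos: [0.5204, -0.009, 0.1064]
orientation: [0.0, -0.58, 0.815, -0.001]
contact_force: [-0.4, -1.4, 4.7]
opening: 0.0332
grasp_force: 82.6
```

```bash
python3 -c "
from h import *
go(.520,-.0085,.1063,251)"
```

```text
shift cm [-0.03  0.05  0.01] turn -0.13 | t 11.25 pos [ 0.5204 -0.009   0.1064] yaw -109.13 q [-0.16  0.39 -0.37  0.82 -0.   -1.39] F [-0.4 -1.4  4.7] T [-0.29  0.1   0.02] op 0.0332 gf 82.6
```

>>> move_arm:
  steps:
    - [-1,0,0,0.02,7]
    - [-1,0,0,0.05,14]
    - [-1,0,0,0.07,21]
    - [-1,0,0,0.09,28]
    - [-1,0,0,0.12,35]
    - [-1,0,0,0.14,42]
    - [-1,0,0,0.16,49]
    - [-1,0,0,0.19,56]
    - [-1,0,0,0.21,63]
    - [-1,0,0,0.23,70]
    - [-1,0,0,0.23,70]

```text
time_s: 12.17
tool_pos: [0.5205, -0.0085, 0.1042]
orientation: [0.001, -0.007, 1.0, 0.0]
contact_force: [-1.1, 0.6, 7.3]
opening: 0.0328
grasp_force: 83.1
```

```bash
python3 -c "
from h import *
go(.520,-.0085,.104,181)"
```

```text
shift cm [ 0.05 -0.    0.02] turn -0.15 | t 12.17 pos [ 0.5205 -0.0085  0.1042] yaw -179.15 q [-0.16  0.39 -0.37  0.81  0.   -0.17] F [-1.1  0.6  7.3] T [ 0.04  0.29 -0.08] op 0.0328 gf 83.1
```

>>> move_arm:
  steps:
    - [-1,0,0,0.02,6]
    - [-1,0,0,0.04,12]
    - [-1,0,0,0.06,18]
    - [-1,0,0,0.08,24]
    - [-1,0,0,0.1,30]
    - [-1,0,0,0.12,36]
    - [-1,0,0,0.14,42]
    - [-1,0,0,0.16,48]
    - [-1,0,0,0.18,54]
    - [-1,0,0,0.2,60]
    - [-1,0,0,0.2,60]

```text
time_s: 13.08
tool_pos: [0.5206, -0.008, 0.1026]
orientation: [0.001, 0.493, 0.87, 0.001]
contact_force: [-1.9, 3.7, 12.5]
opening: 0.0332
grasp_force: 83.7
```

```bash
python3 - <<'E'
from h import *
go(.520,-.0085,.102,121)
c=arm.get_calibration("wrist"); im=arm.snapshot("wrist"); cv2.imwrite("pics/w3.png",im[:,:,::-1])
import pickle; pickle.dump(c,open("w3.pkl","wb"))
E
```

```text
shift cm [-0.01 -0.08  0.06] turn -0.05 | t 13.08 pos [ 0.5206 -0.008   0.1026] yaw 120.95 q [-0.16  0.39 -0.37  0.81  0.    0.87] F [-1.9  3.7 12.5] T [ 0.55  0.67 -0.17] op 0.0332 gf 83.7
```

View pics/w3.png

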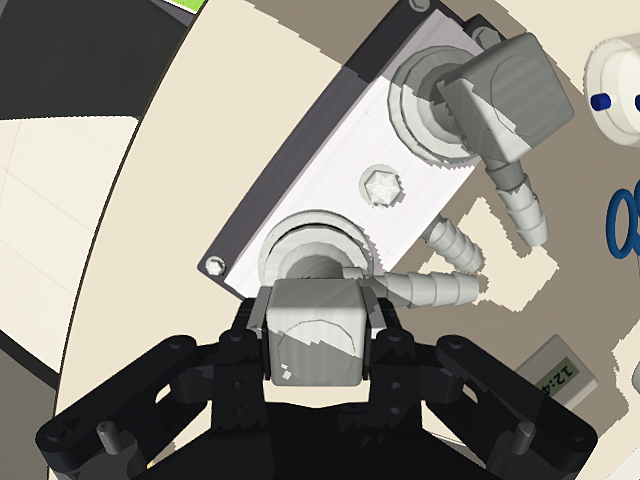

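The flange is now closing on the ring. The fitted elbow's barb tip is at about (537,240), and its head top corners are near (530,34), (574,97), (501,163) and (440,80). I'll measure its direction.

```bash
python3 - <<'E'
from h import *
import pickle; c=pickle.load(open("w3.pkl","rb"))
W=lambda u,v,z: at("wrist",u,v,z,c)[:2]
a=lambda d:np.degrees(np.arctan2(d[1],d[0]))
A,B,C,D=[W(*q,.137) for q in [(530,34),(574,97),(501,163),(440,80)]]
ctr=(A+B+C+D)/4; print(A,B,C,D,ctr,"edges",a(B-A),a(C-D),a(C-B)%90,a(D-A)%90,[np.hypot(*e) for e in (B-A,C-B,D-C,A-D)])
t=W(537,242,.087); print("tip",t,a(t-ctr),np.hypot(*(t-ctr)), "barb line",a(t-W(509,178,.087)))
print("loose tip",(l:=W(478,289,.0876)),a(l-np.array([.52,-.0085])), a(l-W(390,289,.0876)))
im=cv2.imread("pics/w3.png");cv2.imwrite("pics/w3z.png",cv2.resize(im[20:300,420:600],None,fx=2,fy=2))
E
```

```text
[0.52353281 0.12093065] [0.54947107 0.11456414] [0.53734585 0.07761427] [0.50586418 0.08710693] [0.52905348 0.100054  ] edges -13.790531099921143 -16.779635967803628 71.83257901598115 62.418611354978566 [np.float64(0.026708166407854825), np.float64(0.03888848705222024), np.float64(0.03288169833384893), np.float64(0.03816050060309101)]
tip [0.6059653 0.0688382] -22.090501909992227 0.08300515144718719 barb line -24.44764410576176
loose tip [0.59139584 0.03150494] 29.263039021048158 29.012372832971543
```

View pics/w3z.png

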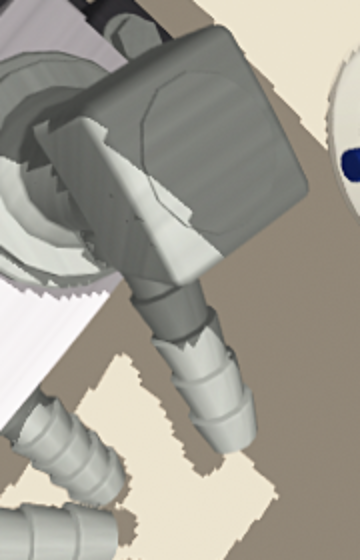

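>>> move_arm:
  steps:
    - [-1,0,0,0.02,6]
    - [-1,0,0,0.04,12]
    - [-1,0,0,0.06,18]
    - [-1,0,0,0.08,24]
    - [-1,0,0,0.1,30]
    - [-1,0,0,0.12,36]
    - [-1,0,0,0.14,42]
    - [-1,0,0,0.15,47]
    - [-1,0,0,0.17,52]
    - [-1,0,0,0.17,52]
    - [-1,0,0,0.17,52]

```text
time_s: 14.05
tool_pos: [0.5209, -0.0079, 0.1013]
orientation: [0.0, 0.823, 0.568, 0.002]
contact_force: [-2.5, 3.5, 16.3]
opening: 0.0328
grasp_force: 84.2
```

```bash
python3 - <<'E'
from h import *
go(.520,-.0085,.1009,69)
c=arm.get_calibration("wrist"); im=arm.snapshot("wrist"); cv2.imwrite("pics/w4.png",im[:,:,::-1])
import pickle; pickle.dump(c,open("w4.pkl","wb"))
E
```

```text
shift cm [-0.09 -0.06  0.04] turn 0.28 | t 14.05 pos [ 0.5209 -0.0079  0.1013] yaw 69.28 q [-0.16  0.39 -0.37  0.8   0.    1.78] F [-2.5  3.5 16.3] T [ 0.98  0.88 -0.23] op 0.0328 gf 84.2
```

View pics/w4.png

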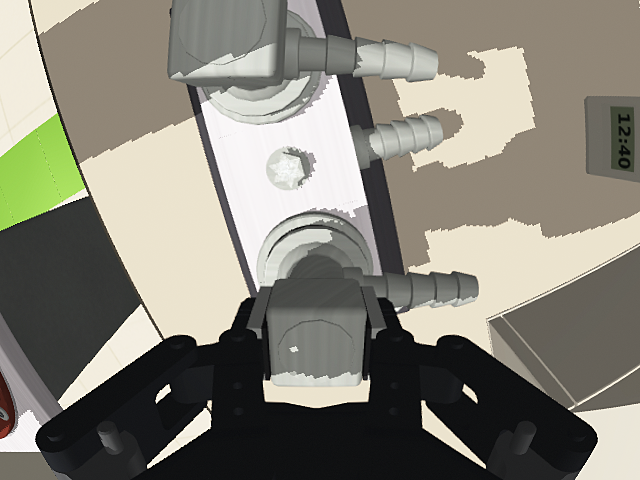

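```bash
python3 - <<'E'
from h import *
import pickle; c=pickle.load(open("w4.pkl","rb"))
W=lambda u,v,z: at("wrist",u,v,z,c)[:2]
a=lambda d:np.degrees(np.arctan2(d[1],d[0]))
print("fitted line",a(W(434,63,.087)-W(328,54,.087)),"tip",W(436,63,.087),a(W(436,63,.087)-np.array([.5312,.099])))
print("loose line",a(W(476,289,.0865)-W(395,287,.0865)),"tip",W(477,289,.0865),a(W(477,289,.0865)-np.array([.52,-.0085])))
E
```

```text
fitted line -22.516071376865625 tip [0.60582374 0.07049295] -20.907379864981525
loose line -24.077541717350783 tip [ 0.59565502 -0.03899886] -21.955878109308152
```

>>> move_arm:
  steps:
    - [-1,0,0,-0.05,0]
    - [1,0,0,-0.05,0]
    - [1,0,0,-0.05,0]
    - [1,0,0,-0.05,0]
    - [1,0,0,-0.05,0]
    - [1,0,0,-0.05,0]
    - [1,0,0,-2,0]
    - [1,0,0,-5,0]
    - [1,0,0,-8,0]
    - [1,0,0,-12,0]
    - [1,0,0,-15,0]
    - [1,0,0,-15,0]

```text
time_s: 15.1
tool_pos: [0.5226, -0.009, 0.2557]
orientation: [0.003, 0.823, 0.567, 0.003]
contact_force: [0.1, -0.2, -0.1]
opening: 0.0855
grasp_force: 0.0
```

```bash
python3 - <<'E'
from h import *
go(.520,-.0085,.25,69)
c=arm.get_calibration("wrist"); im=arm.snapshot("wrist"); cv2.imwrite("pics/w5.png",im[:,:,::-1])
import pickle; pickle.dump(c,open("w5.pkl","wb"))
E
```

```text
shift cm [-0.05 -0.26  0.57] turn 0.13 | t 15.1 pos [ 0.5226 -0.009   0.2557] yaw 69.13 q [-0.16  0.27 -0.12  1.17  0.    1.78] F [ 0.1 -0.2 -0.1] T [ 0.03 -0.06  0.01] op 0.0855 gf 0.0
```

View pics/w5.png

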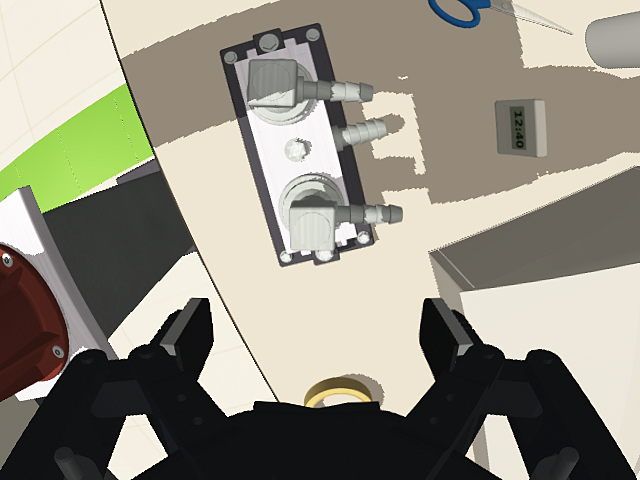

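The picture shows the elbow seated upright after release. Its barb at (402,214) is parallel to the fitted barb at (372,93), and the gripper is clear of everything. I'll check the angle once more and hand in.

```bash
python3 - <<'E'
from h import *
import pickle; c=pickle.load(open("w5.pkl","rb"))
W=lambda u,v,z: at("wrist",u,v,z,c)[:2]
a=lambda d:np.degrees(np.arctan2(d[1],d[0]))
f=a(W(371,93,.087)-W(304,89,.087)); l=a(W(400,214,.0865)-W(342,213,.0865))
h=W(313,228,.136)
print(f,l,h)
if abs(f-l)<6: print(arm.hand_in())
E
```

```text
-23.47655455616896 -21.639555812140678 [ 0.52135177 -0.00869113]
the job is handed in; nothing more can be done
None
```

The elbow is screwed in with its flange pressing the sealing ring, an estimated 2.3 mm above the port's face; its barb is within about 2° of the fitted one and points the same way. It is released, the bystanders were not touched, and the job was handed in about 15 s into the 67 s limit; no verdict came back.

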